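Set the drying timer on the model-making bench

TASK

Set the bell timer for the paint to dry: by its grip bar, wind it clockwise past the top (60-minute) mark until it comes up firmly against its stop, without forcing it, then turn it back down to 45 minutes and let go. Leave the paint jar, the model house and the brush where they are.

Things in the scene. Friction and masses are not known exactly. Their poses are not given: they have to be found in the camera images.
- timer: Bell timer screwed to the bench: round white case, 148 mm across, flat top 56 mm above the bench, on a plywood foot 260 x 180 x 12 mm with a steel bell dome (64 mm across, top 52 mm up) 118 mm from the case's axis. Origin on the case's axis at bench level; z up, x towards the bell. Black marks round the top: short every 5 minutes, long every 15, the last (60) doubled.
- mark45 (a point): 45-minute mark carried inward to the pointer tip's circle: 45 mm from the axis, 62 mm above the bench. The scale runs clockwise seen from above, 4.5 degrees a minute. Angles counter-clockwise from the timer's x: 0 minutes at 135 degrees, 30 at 0 (beside the bell), 45 at -67.5, 60 at -135.
- mark60 (a point): 60-minute (top) mark, doubled, carried inward to the pointer tip's circle: 45 mm from the axis, 62 mm above the bench. Clockwise past it is a bare 90-degree gap up to the 0 mark; the dial's hard stop lies in it, 3 to 9 minutes past the 60 mark, differently on each timer, and is found only by feel.
- pointer_tip (a point): Tip of the raised black pointer on the aluminium dial disc (92 mm across, top 62 mm above the bench), 45 mm from the axis. Its x axis points outward along the pointer, z up. The dial starts between 25 and 43 minutes. It turns stiffly (0.12 N m of friction, no spring return) and stays where it is left.
- grip_mid (a point): Black grip bar on the dial: 42 mm long, 14 mm wide, 36 mm high, from 65 to 101 mm above the bench, over a round foot 40 mm across whose top is 67 mm up. This point is on the dial's axis, 84 mm above the bench, where to pinch the bar across its width. x lies along the bar (and along the pointer when unloaded), z up.
- grip (a joint): Wind-up of the bar ahead of the dial, rad, clockwise positive, 0 when free. The bar drives the dial through a springy hub, 0.8 N m per rad: it leads the pointer by 0.15 rad (2 minutes) while the dial turns and springs back when let go. At the stop torque grows: firmly against it is 0.28 rad (0.22 N m) or more for 0.2 s; beyond 0.5 rad (0.4 N m) either way the hub is damaged.
- paint_jar: Bystander: loose round jar, 64 mm across, 70 mm high; origin at the centre of its underside.
- model_house: Bystander: loose plaster model house, 90 x 100 mm, about 100 mm high with its pitched roof; origin at the centre of its underside.
- brush: Bystander: loose paint brush 170 mm long, lying on the bench; origin on its underside.

How it is judged:
On the way:
1. the dial is wound past the 60-minute mark and held firmly against its stop (wind-up of the grip over 0.28 rad) (x of pointer_tip in the frame of timer below -0.036 m and y of pointer_tip in the frame of timer below 0.004 m and value of joint grip above 0.28 rad), for 0.15 s.
At the end, for the whole second after the job is handed in: After having been wound to the stop, the dial rests with its pointer at the 45-minute mark within 1.5 minutes (pointer tip within 5.3 mm of the mark), the grip let go and unloaded (wind-up under 0.06 rad), and the jar, the house and the brush are within 30 mm of where they stood (horizontal distance between pointer_tip and mark45 below 0.0053 m and value of joint grip between -0.06 and 0.06 rad and velocity of joint grip between -0.05 and 0.05 rad/s and distance of each of paint_jar, model_house, brush from where it was at the start of the episode below 0.03 m); the robot touches nothing.
It fails at once if the grip is forced: wound up more than 0.5 rad against the dial, either way (value of joint grip above 0.5 rad or value of joint grip below -0.5 rad).
It fails at once if the jar, the house or the brush is knocked more than 30 mm away (distance of any of paint_jar, model_house, brush from where it was at the start of the episode above 0.03 m).
It also fails if it takes over 72 s, if anything falls off the work surface, if the arm or the gripper's body presses on something with over 40 N, if the wrist force passes 120 N, or if a joint passes its speed limit or range.

ROBOT

A 6-joint arm with a two-finger parallel gripper is mounted at the origin on the work surface. World frame = base frame: x ahead of the robot, y to its left, z up, the work surface at z = 0. Lengths are in m, angles in rad, forces in N, time in s.
With the tool pointing down it reaches from about 0.375 to 0.9 m from the base axis. Payload 3.1 kg.
Tool frame: the origin (TCP) lies between the finger pads; the fingertips stand 8 mm ahead of it and the grasp point (between the pads) lies 11 mm behind it (manip.tip_extent is the distance from the TCP to the fingertips, in m); z points along the fingers, x is the direction in which the jaws open and shut, and the axes are right-handed (so a half turn about z gives the same grasp; the last joint's range is limited). The gripper opens to 85 mm and grips with 20 to 120 N. Pads are 22 mm wide; open, the fingers measure 114 mm over their backs; the gripper's body (76 mm by 85 mm) begins 54 mm behind the grasp point. The pads swing forward as they close: fully open they stand 13 mm farther back than shut.
Start: joints at [-1.383, 0.527, 1.433, -0, 1.181, -0.178], TCP at [0.224, -0.584, 0.239] pointing down, gripper open.
Joint ranges: [-3.08, 3.08], [-0.75, 2.2], [0.22, 2.44], [-1.43, 4.57], [0, 2.65], [-2.85, 2.85]. Speed limits (rad/s): [2.79, 2.79, 3.14, 3.14, 3.14, 3.14].

INTERFACE

Orientations are given as a unit quaternion [x, y, z, w].
In Python, from station import manip gives the robot as it stands.
- The arm moves only by the tool move_arm, never from a script. Its argument "deltas" is a list that holds one entry, the list of rows, each a list of 4 numbers: the shift along the tool's x, y, z in m, then the turn about the tool's z in degrees. A call has 1 to 20 rows; each row is the pose to reach, as a shift and turn from the pose measured when the call began, along the tool's axes at that moment; what a row does not reach only later rows make up. A row lasts 1/12 s, in which the tool goes at most 41.7 mm and 7.16 degrees, less where a joint would pass 70% of its speed; a pose out of reach is approached as far as the arm can. A call with a gripper value outside its range is refused whole. "gripper" is the opening, from 0 (shut) to 1 (fully open), set as the call begins (left out, the last holds). The fingers move at their own pace and stop on an object; "squeeze" is the grip in N (left out, the last holds). Time passes only in rows, so rows that repeat a pose let the fingers close. It gives the time, the measured TCP pose, the force and the opening at its end, in the units of the state.
- manip.sense(): the state, without advancing time (a new reading comes with each control period).
- manip.snapshot(name): name is "scene" or "top" or "wrist"; returns a dict with "img" (400x640x3 uint8, red, green, blue), "vertical_fov" (degrees; the focal length in pixels is half the picture's height over the tangent of half this angle, whatever the lens; pixels are square), "cx", "cy" (the principal point, pixels), "D" ([k1, k2, p1, p2, k3] as OpenCV has them; the pictures are not rectified), "origin" and "orientation" of the camera in the world. Camera axes: x right, y down, z forward; pixel columns grow to the right and rows downward; lengths in m; the calibration is good to about 2 mm. A picture is of the moment at which its call begins. There is no depth.
- manip.sign_off(): hands the job in, once; it reports no verdict.
The state is a dict: "t": time; "q": joint angles; "qd": joint speeds; "tau": joint torques, N m; "tcp_pos": TCP position; "tool_rot": TCP orientation; "force": force on the tool from outside, world axes, zero at the start; "ft_torque": the same for the moment, N m; "finger_gap": opening from 0.0 (shut) to 1.0 (fully open).
Only numpy, scipy, OpenCV 4.12 (cv2) and the standard library are available. Lean on these libraries where they do the work, as an engineer would, in place of code of your own. Each camera call takes 0.05 s, during which the arm holds its last target.

## Working session

There is one attempt and no reset: what is moved stays moved. The work goes in short steps, Python scripts to look and compute and a tool call to move; the robot and the scene stay as the last step left them, time stands still between calls to the robot, and variables do not carry over. Pictures are saved under pics/ and viewed, and the job is handed in when it is done.

Besides the shell and the picture viewer there is one more tool, called after "Request:" as name(argument=value, ...), one argument or row to a line, values as JSON. move_arm: Moves the arm, as the interface text tells. Its arguments: {"type":"object","properties":{"deltas":{"type":"array"},"gripper":{"type":"number"},"squeeze":{"type":"number"}},"required":["deltas"]}

```bash
mkdir -p pics; ls
python3 - <<'E'
from station import manip
import cv2
print(manip.sense())
for n in("scene","top","wrist"):
    s=manip.snapshot(n); cv2.imwrite(f"pics/{n}0.png",s["img"][:,:,::-1]); print(n,{k:v for k,v in s.items() if k!="img"})
E
```

```text
pics
{'t': 0.0, 'q': array([-1.38349168e+00,  5.28470551e-01,  1.43392152e+00,  4.18967627e-05,
        1.18140777e+00, -1.78460645e-01]), 'qd': array([ 0.0015126 ,  0.00010179, -0.00037823,  0.00016861,  0.00035095,
       -0.00012742]), 'tau': array([ 1.99634233e-03, -4.42337751e+01, -1.78025419e+01,  3.32165553e-05,
        8.50133831e-03,  2.88276760e-05]), 'tcp_pos': array([ 0.22346686, -0.58292449,  0.23832481]), 'tool_rot': array([ 8.23907617e-01, -5.66723054e-01, -7.70165793e-04, -7.90659377e-04]), 'force': array([ 0.00615037,  1.11168504, -0.72729161]), 'ft_torque': array([ 0.03572094, -0.00995856,  0.01166782]), 'finger_gap': 1.0035388958168794}
scene {'vertical_fov': 54.818288332335996, 'cx': 317.8972916307258, 'cy': 208.27420761388765, 'D': array([-0.01912009,  0.        ,  0.        ,  0.        ,  0.        ]), 'origin': array([1.19545257, 0.21273477, 0.73088617]), 'orientation': array([ 0.55008483,  0.74854681, -0.2925542 , -0.22692818])}
top {'vertical_fov': 54.18745555831442, 'cx': 327.4354297136678, 'cy': 204.95898702354333, 'D': array([-0.01498389,  0.        ,  0.        ,  0.        ,  0.        ]), 'origin': array([0.46763044, 0.05065981, 1.0431091 ]), 'orientation': array([ 0.70506605, -0.7049158 ,  0.05474324, -0.05457797])}
wrist {'vertical_fov': 67.41879423484777, 'cx': 321.5999207894171, 'cy': 202.2271876152129, 'D': array([-0.0069343,  0.       ,  0.       ,  0.       ,  0.       ]), 'origin': array([ 0.30064108, -0.55508465,  0.37321555]), 'orientation': array([ 0.81344614, -0.55942421, -0.09113691,  0.13055262])}
```

View pics/scene0.png

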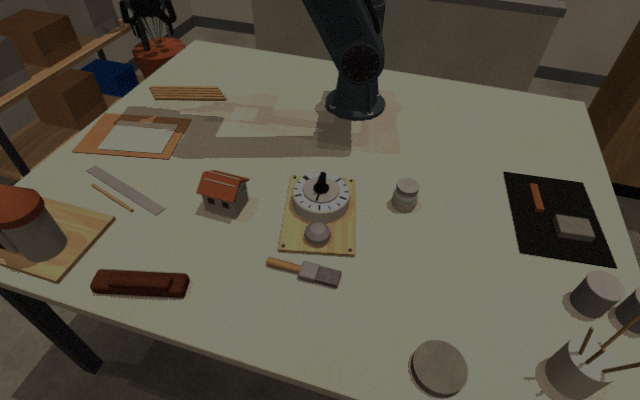

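View pics/top0.png

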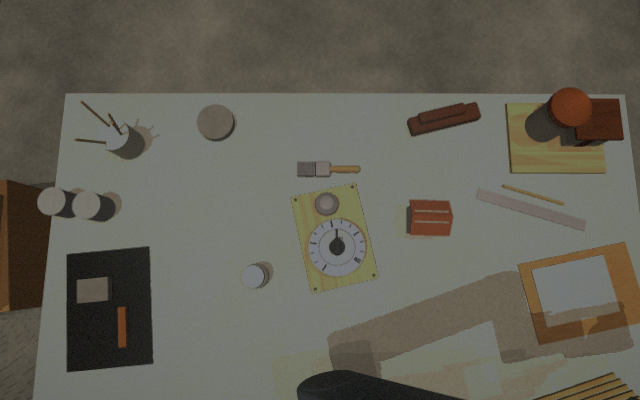

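View pics/wrist0.png

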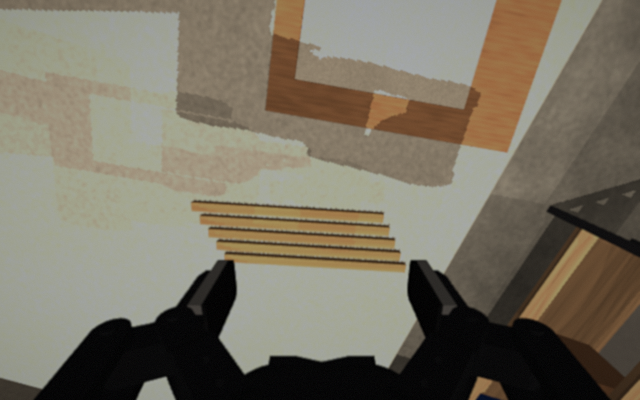

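Run:
```python
import cv2
a=cv2.imread("pics/top0.png")
# find later
b=cv2.imread("pics/scene0.png")
```

```text
(no output)
```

The scene shows the timer mid-bench with the bell toward the brush. In the top view the case is near (337,247), the bell at (327,203), the jar at (255,276), the house at (431,218) and the brush at (328,169). I'll enlarge next.

```bash
cat > h.py <<'E'
import numpy as np,cv2
from scipy.spatial.transform import Rotation as R
def K(s):
    h=s["img"].shape[0]; f=h/2/np.tan(np.radians(s["vertical_fov"]/2))
    return np.array([[f,0,s["cx"]],[0,f,s["cy"]],[0,0,1.]])
def unproj(s,uv,z):
    p=cv2.undistortPoints(np.array([[uv]],float),K(s),s["D"])[0,0]
    d=R.from_quat(s["orientation"]).apply([p[0],p[1],1]); o=s["origin"]
    return o+d*(z-o[2])/d[2]
def proj(s,P):
    r=R.from_quat(s["orientation"]).inv(); 
    c=r.apply(np.atleast_2d(P)-s["origin"])
    return cv2.projectPoints(c,np.zeros(3),np.zeros(3),K(s),s["D"])[0][:,0]
E
python3 - <<'E'
import cv2,pickle
from station import manip
s=manip.snapshot("top"); pickle.dump(s,open("top.pkl","wb"))
a=s["img"][180:300,280:390,::-1]
a=cv2.convertScaleAbs(cv2.resize(a,None,fx=5,fy=5,interpolation=cv2.INTER_CUBIC),alpha=1.6)
cv2.imwrite("pics/topc.png",a)
E
```

```text
(no output)
```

View pics/topc.png

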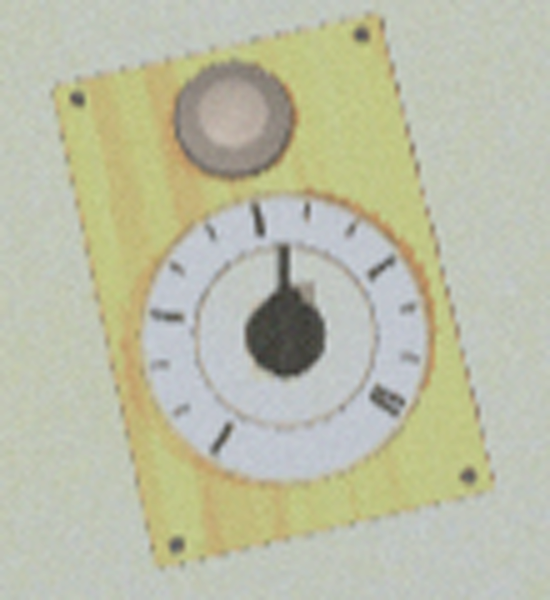

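Run:
```python
import pickle; from h import *
s=pickle.load(open("top.pkl","rb"))
def U(x,y,z): return unproj(s,(280+(x+.5)/5-.5,180+(y+.5)/5-.5),z)
C=[U(*c,.012) for c in[(55,90),(380,13),(495,483),(163,568)]]
for i in range(4): print(np.linalg.norm(C[i]-C[i-1]), end=' ')
cen=np.mean(C,0);print("foot",cen)
ax=(C[0]+C[1]-C[2]-C[3]);print("x ang",np.degrees(np.arctan2(ax[1],ax[0])))
c=U(287,337,.056);print("case",c, [np.linalg.norm(U(287+dx,337+dy,.056)-c) for dx,dy in((146,0),(-146,0),(0,146),(0,-146))])
c=U(286,336,.062);print("disc",c)
b=U(235,119,.03);print("bell",b,np.linalg.norm(b[:2]-c[:2]),np.degrees(np.arctan2(*(b-c)[1::-1])))
t=U(284,244,.062);print("tip",t,np.linalg.norm(t-c),np.degrees(np.arctan2(*(t-c)[1::-1])))
m=U(258,220,.056);print("mark30",np.degrees(np.arctan2(*(m-c)[1::-1])))
m=U(382,267,.056);print("mark45",np.degrees(np.arctan2(*(m-c)[1::-1])))
m=U(387,401,.056);print("mark60",np.degrees(np.arctan2(*(m-c)[1::-1])))
m=U(167,316,.056);print("mark15",np.degrees(np.arctan2(*(m-c)[1::-1])))
for n,uv,z in(("jar",(255,276),.07),("house",(431,218),.1),("brush",(328,169),.01)):print(n,unproj(s,uv,z))
```

```text
0.25733449029720373 0.17952551462152597 0.2557907932989518 0.17755158675757174 foot [0.54455392 0.03270666 0.012     ]
x ang 13.115371802693417
case [0.51466909 0.0263792  0.056     ] [np.float64(0.07341824048761166), np.float64(0.07340363901170964), np.float64(0.07229411822267003), np.float64(0.07391788808593895)]
disc [0.51488072 0.0270248  0.062     ]
bell [0.62982137 0.05263106 0.03      ] 0.11775836982292262 12.559150895411824
tip [0.56098875 0.0278729  0.062     ] 0.046115832378608834 1.053765116274337
mark30 13.244069306397897
mark45 -54.33016831195139
mark60 -122.40272013608877
mark15 80.21440221298542
jar [0.44309182 0.22803205 0.07      ]
house [ 0.58272365 -0.20139177  0.1       ]
brush [0.72757023 0.04892029 0.01      ]
```

```bash
cat >> h.py <<'E'
def delta(m,target,yaw):
    """shift in tool axes to world target, turn (deg, tool z) to jaw yaw"""
    r=R.from_quat(m["tool_rot"]); d=r.inv().apply(np.array(target)-m["tcp_pos"])
    x=r.apply([1,0,0]); y=np.degrees(np.arctan2(x[1],x[0]))
    return np.round(d,4),y,(y-yaw)
E
python3 - <<'E'
from station import manip; from h import *
print(delta(manip.sense(),[.5147,.0267,.22],91))
E
```

```text
(array([-0.4654, -0.4901,  0.0194]), np.float64(-69.04233075157946), np.float64(-160.04233075157947))
```

Request:
move_arm(
  deltas=[
    [[-0.023,-0.025,0,-6],[-0.047,-0.049,0.001,-12],[-0.07,-0.074,0.002,-18],[-0.093,-0.098,0.003,-24],[-0.116,-0.123,0.004,-30],[-0.14,-0.147,0.005,-36],[-0.163,-0.172,0.006,-42],[-0.186,-0.196,0.007,-48],[-0.209,-0.221,0.008,-54],[-0.233,-0.245,0.009,-60],[-0.256,-0.27,0.01,-66],[-0.279,-0.294,0.011,-72],[-0.302,-0.319,0.012,-78],[-0.326,-0.343,0.013,-84],[-0.349,-0.368,0.014,-90],[-0.372,-0.392,0.015,-96],[-0.396,-0.417,0.016,-102],[-0.419,-0.441,0.017,-108],[-0.442,-0.466,0.018,-114],[-0.465,-0.49,0.019,-120]],
  ],
  gripper=1,
  squeeze=80,
)

```text
t: 1.87
tcp_pos: [0.5153, 0.0281, 0.2204]
tool_rot: [0.902, 0.433, 0.0, -0.001]
force: [-0.1, -0.4, 1.1]
finger_gap: 1.004
```

Run:
```python
from station import manip; from h import *
m=manip.sense();print(delta(m,[.5147,.0267,.22],91),m["tcp_pos"],m["q"],m["t"])
```

```text
(array([-0.0014,  0.0004,  0.0004]), np.float64(51.273156785680804), np.float64(-39.726843214319196)) [0.51528692 0.02805558 0.22037951] [-1.63084416e-01  4.07448936e-01  1.72425653e+00  1.41737409e-03
  1.01021892e+00 -1.05872399e+00] 1.8667
```

Request:
move_arm(
  deltas=[
    [[-0.001,0,0,-7],[-0.001,0,0,-14],[-0.001,0,0,-21],[-0.001,0,0,-28],[-0.001,0,0,-35],[-0.0014,0.0004,0,-39.7],[-0.0014,0.0004,0,-39.7],[-0.0014,0.0004,0,-39.7]],
  ],
)

```text
t: 2.53
tcp_pos: [0.5147, 0.0267, 0.2203]
tool_rot: [0.702, 0.712, 0.0, -0.001]
force: [-0.7, -0.7, -0.5]
finger_gap: 1.001
```

Run:
```python
from station import manip; from h import *
m=manip.sense();print(delta(m,[.5147,.0267,.22],91),m["tcp_pos"],m["t"],m["force"],m["ft_torque"])
s=manip.snapshot("wrist"); a=s["img"].copy()
def dot(P,c):
    for u in proj(s,P): cv2.circle(a,tuple(int(round(v)) for v in u),2,c,-1)
O=np.array([.5147,.0267,0]);
y=np.radians(13)
f=lambda ang,r,z:O+[r*np.cos(ang+y),r*np.sin(ang+y),z]
th=np.linspace(0,2*np.pi,40)
dot([f(t,.074,.056) for t in th],(255,0,0)); dot([f(t,.046,.062) for t in th],(0,255,0))
dot([f(np.radians(-67.5),.045,.062),f(np.radians(-135),.045,.062)],(255,0,255))
yw=np.radians(1.05)-y
R2=lambda x,w:O+[x*np.cos(yw+y)-w*np.sin(yw+y),x*np.sin(yw+y)+w*np.cos(yw+y),.101]
dot([R2(i*.021,j*.007) for i in(-1,1) for j in(-1,1)],(255,255,0))
cv2.imwrite("pics/w1.png",np.concatenate([s["img"],],1)[:,:,::-1]);cv2.imwrite("pics/w1o.png",a[:,:,::-1])
```

```text
(array([-0.    ,  0.    ,  0.0003]), np.float64(90.8394629949108), np.float64(-0.16053700508919633)) [0.51467258 0.02673878 0.22034045] 2.5333 [-0.68234449 -0.69616123 -0.53696028] [ 0.02994115 -0.04692938  0.02798161]
```

View pics/w1o.png

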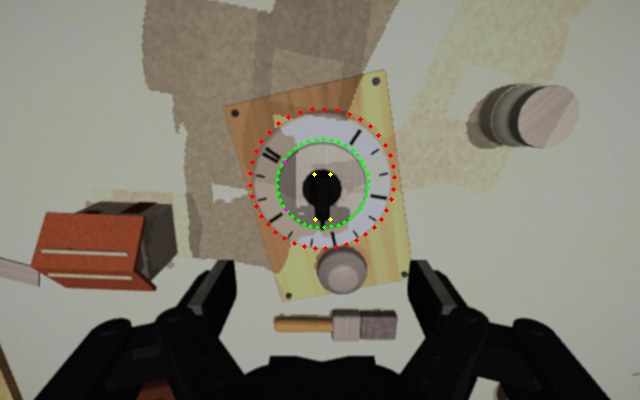

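Run:
```python
import cv2,numpy as np
a=[cv2.convertScaleAbs(cv2.resize(cv2.imread(f)[100:260,240:405],None,fx=2.4*1,fy=2.4,interpolation=cv2.INTER_CUBIC),alpha=1.8,beta=20) for f in("pics/w1.png","pics/w1o.png")]
cv2.imwrite("pics/w1c.png",np.hstack(a))
```

```text
(no output)
```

View pics/w1c.png

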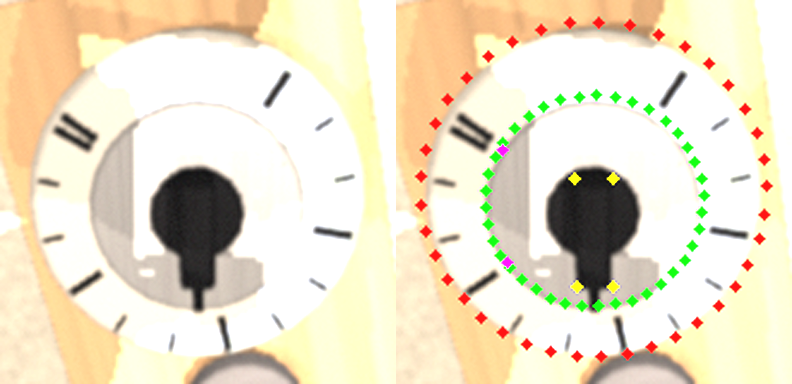

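The overlay fits within about 2 mm, and the timer centre comes out near (0.5157, 0.0264). I'll descend to TCP z 0.079, which puts the tips at 0.071, clear of the foot.

Request:
move_arm(
  deltas=[
    [[0,0.0005,0.02,0],[0,0.001,0.04,0],[0,0.001,0.06,0],[0,0.001,0.08,0],[0,0.001,0.1,0],[0,0.001,0.12,0],[0,0.001,0.135,0],[0,0.001,0.1415,0],[0,0.001,0.1415,0],[0,0.001,0.1415,0]],
  ],
)

```text
t: 3.42
tcp_pos: [0.5159, 0.0269, 0.0789]
tool_rot: [0.702, 0.712, 0.0, -0.001]
force: [0.2, 0.0, 0.6]
finger_gap: 1.001
```

Run:
```python
from station import manip; from h import *
m=manip.sense();print(delta(m,[.5157,.0264,.079],91),m["tcp_pos"],m["t"],m["force"],m["ft_torque"])
for n in("wrist","scene"):
    s=manip.snapshot(n);cv2.imwrite(f"pics/{n}2.png",s["img"][:,:,::-1])
```

```text
(array([-0.0005, -0.0002, -0.0001]), np.float64(90.80836416885451), np.float64(-0.19163583114549)) [0.51585819 0.02689634 0.07894071] 3.4167 [0.18364921 0.01553166 0.55128525] [-0.03705245  0.03022302 -0.02293227]
```

View pics/wrist2.png

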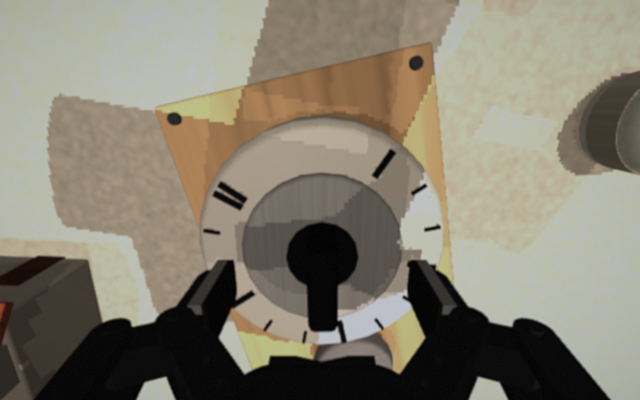

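View pics/scene2.png

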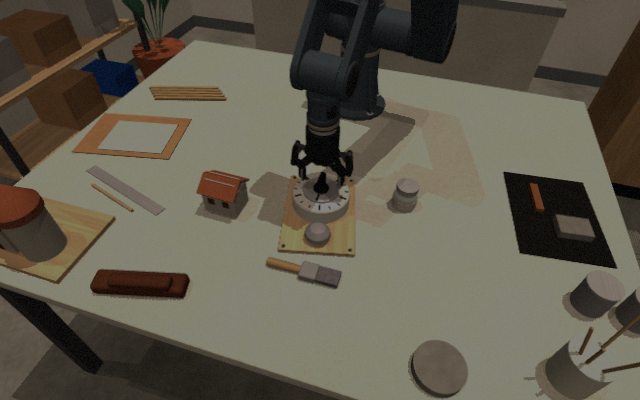

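Jaws straddle the bar (bar column ~322, jaws at 232/412). I'll close them gently and check.

Request:
move_arm(
  deltas=[
    [[0,0,0,0],[0,0,0,0],[0,0,0,0],[0,0,0,0],[0,0,0,0],[0,0,0,0],[0,0,0,0],[0,0,0,0],[0,0,0,0],[0,0,0,0]],
  ],
  gripper=0,
  squeeze=80,
)

```text
t: 4.35
tcp_pos: [0.5165, 0.0269, 0.0801]
tool_rot: [0.702, 0.712, 0.001, 0.0]
force: [-0.8, 0.8, 5.6]
finger_gap: 0.154
```

Run:
```python
from station import manip; from h import *
m=manip.sense();print(delta(m,[.5157,.0264,.079],91),m["tcp_pos"],m["t"],m["force"],m["ft_torque"],m["finger_gap"])
s=manip.snapshot("wrist");print(unproj(s,(322.5,252.5),.062),unproj(s,(243,252),.062),unproj(s,(402,252),.062),unproj(s,(322,173),.062))
cv2.imwrite("pics/w3.png",s["img"][:,:,::-1])
```

```text
(array([-0.0005, -0.0008,  0.001 ]), np.float64(90.82553903596293), np.float64(-0.1744609640370669)) [0.51650047 0.02694437 0.08005207] 4.35 [-0.75271592  0.75064846  5.55263015] [0.21749926 0.09163172 0.02527087] 0.15362528878313794
[0.51788553 0.02670653 0.062     ] [ 0.51818358 -0.01853115  0.062     ] [0.51698145 0.07198228 0.062     ] [0.47165959 0.02574596 0.062     ]
```

View pics/w3.png

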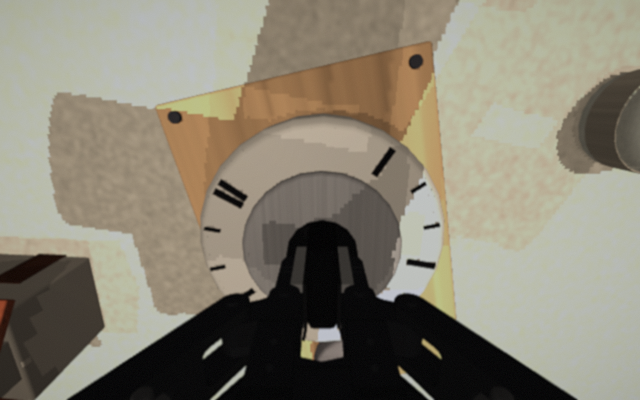

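Gap is 13 mm, so the bar is pinched. Starting the turn (clockwise is +).

Request:
move_arm(
  deltas=[
    [[0,0,0,2],[0,0,0,5],[0,0,0,8],[0,0,0,11],[0,0,0,14],[0,0,0,17],[0,0,0,20],[0,0,0,20],[0,0,0,20]],
  ],
)

```text
t: 5.15
tcp_pos: [0.5165, 0.0268, 0.0801]
tool_rot: [0.814, 0.58, 0.001, 0.0]
force: [-1.1, -1.8, 3.0]
finger_gap: 0.149
```

```bash
cat > st.py <<'E'
from station import manip; from h import *
import sys
m=manip.sense();print(delta(m,[.5165,.0267,.080],91),m["tcp_pos"],m["t"],m["force"],m["ft_torque"],m["finger_gap"],m["tau"][5])
if len(sys.argv)>1:
    n=sys.argv[1];s=manip.snapshot(n);cv2.imwrite(f"pics/{sys.argv[2]}.png",s["img"][:,:,::-1])
E
python3 st.py wrist w4
```

```text
(array([-0.    ,  0.0001,  0.0001]), np.float64(70.93375623036563), np.float64(-20.06624376963437)) [0.51646526 0.02675508 0.08006353] 5.15 [-1.12373098 -1.83520818  2.96780435] [-0.10074714  0.10537153  0.15769487] 0.1488054772829049 0.15966695733368397
```

View pics/w4.png

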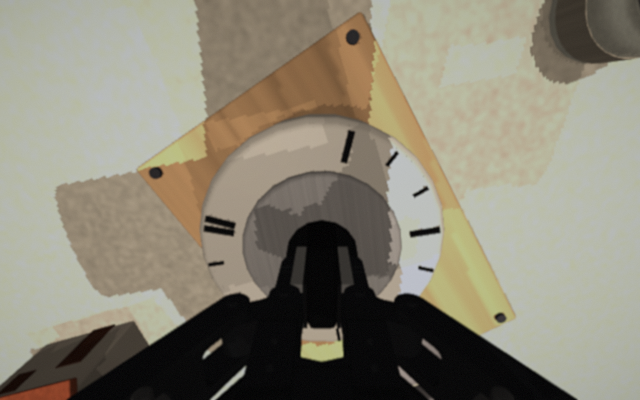

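Request:
move_arm(
  deltas=[
    [[0,0,0,3],[0,0,0,7],[0,0,0,11],[0,0,0,15],[0,0,0,19],[0,0,0,23],[0,0,0,27],[0,0,0,31],[0,0,0,35],[0,0,0,39],[0,0,0,43],[0,0,0,47],[0,0,0,51],[0,0,0,55],[0,0,0,59],[0,0,0,63],[0,0,0,67],[0,0,0,71],[0,0,0,75],[0,0,0,78]],
  ],
)

```text
t: 6.87
tcp_pos: [0.5157, 0.0263, 0.0801]
tool_rot: [0.998, -0.062, 0.0, -0.0]
force: [-1.8, -1.8, 5.4]
finger_gap: 0.153
```

```bash
python3 st.py
```

```text
(array([ 0.0008, -0.0005,  0.0001]), np.float64(-7.144249508787668), np.float64(-98.14424950878767)) [0.51569659 0.02634025 0.08005645] 6.8667 [-1.76945803 -1.81712599  5.4391147 ] [-0.34038223  0.42049289  0.14647142] 0.15263223503323814 -0.18480994272977114
```

Request:
move_arm(
  deltas=[
    [[0.0003,0,0,3],[0.0005,0,0,7],[0.0005,0,0,11],[0.0005,0,0,15],[0.0005,0,0,19],[0.0005,0,0,23],[0.0005,0,0,27],[0.0005,0,0,31],[0.0005,0,0,35],[0.0005,0,0,36],[0.0005,0,0,36],[0.0005,0,0,36]],
  ],
)

```text
t: 7.87
tcp_pos: [0.5153, 0.0264, 0.08]
tool_rot: [0.93, -0.367, -0.001, 0.0]
force: [-3.0, 0.1, 5.1]
finger_gap: 0.156
```

```bash
python3 st.py wrist w5
```

```text
(array([ 0.0007, -0.001 ,  0.    ]), np.float64(-43.05228401727455), np.float64(-134.05228401727456)) [0.51528345 0.02644515 0.0800417 ] 7.8667 [-3.03286304  0.10368719  5.10486138] [0.07700343 0.36060435 0.13886903] 0.1562279652757836 0.1305445795878768
```

View pics/w5.png

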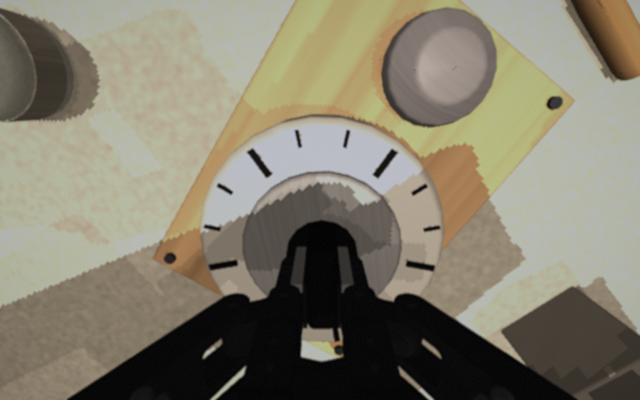

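Request:
move_arm(
  deltas=[
    [[0,0,0,3],[0,0,0,6],[0,0,0,9],[0,0,0,12],[0,0,0,12],[0,0,0,12]],
  ],
)

```text
t: 8.42
tcp_pos: [0.5152, 0.0266, 0.0801]
tool_rot: [0.887, -0.461, -0.001, 0.0]
force: [-1.2, 1.2, 3.2]
finger_gap: 0.152
```

```bash
python3 st.py
```

```text
(array([ 0.0006, -0.0012,  0.0001]), np.float64(-54.92867521350959), np.float64(-145.9286752135096)) [0.51518378 0.02656097 0.08006519] 8.4167 [-1.19900123  1.19844473  3.20118616] [0.17474859 0.14055131 0.16216125] 0.15152892585135422 0.15614059288054705
```

Request:
move_arm(
  deltas=[
    [[0,0,0,2],[0,0,0,4],[0,0,0,4],[0,0,0,4]],
  ],
)

```text
t: 8.75
tcp_pos: [0.5152, 0.0266, 0.0801]
tool_rot: [0.871, -0.491, -0.001, 0.0]
force: [-1.1, 0.7, 3.9]
finger_gap: 0.152
```

```bash
python3 st.py
```

```text
(array([ 0.0006, -0.0012,  0.0001]), np.float64(-58.81277050730156), np.float64(-149.81277050730156)) [0.51515599 0.02661439 0.08007796] 8.75 [-1.10690466  0.67600966  3.94249226] [0.05449097 0.17446888 0.14755722] 0.15193412366453266 0.1407964713871479
```

Request:
move_arm(
  deltas=[
    [[0,0,0,2],[0,0,0,4],[0,0,0,4],[0,0,0,4]],
  ],
)

```text
t: 9.08
tcp_pos: [0.5151, 0.0267, 0.0801]
tool_rot: [0.854, -0.52, -0.001, 0.0]
force: [-1.1, 0.3, 3.7]
finger_gap: 0.145
```

```bash
python3 st.py
```

```text
(array([ 0.0006, -0.0012,  0.0001]), np.float64(-62.71045630616994), np.float64(-153.71045630616993)) [0.51513715 0.02666265 0.08006037] 9.0833 [-1.14907531  0.25205777  3.73749901] [0.14869956 0.08807101 0.07784306] 0.1445550900236385 0.1416199654340744
```

Request:
move_arm(
  deltas=[
    [[0,0,0,2],[0,0,0,4],[0,0,0,4],[0,0,0,4]],
  ],
)

```text
t: 9.42
tcp_pos: [0.5151, 0.0267, 0.0801]
tool_rot: [0.836, -0.549, -0.001, 0.0]
force: [-1.1, 0.8, 4.7]
finger_gap: 0.153
```

```bash
python3 st.py
```

```text
(array([ 0.0006, -0.0013,  0.0001]), np.float64(-66.61394094058194), np.float64(-157.61394094058193)) [0.51509267 0.02670065 0.08008145] 9.4167 [-1.10585055  0.79781689  4.6726069 ] [0.15369889 0.17085495 0.07171309] 0.15329498803474176 0.1420157589018345
```

Request:
move_arm(
  deltas=[
    [[0,0,0,2],[0,0,0,4],[0,0,0,4],[0,0,0,4]],
  ],
)

```text
t: 9.75
tcp_pos: [0.5151, 0.0267, 0.0801]
tool_rot: [0.817, -0.577, -0.001, 0.0]
force: [-0.7, 0.8, 5.2]
finger_gap: 0.155
```

```bash
python3 st.py
```

```text
(array([ 0.0005, -0.0013,  0.0001]), np.float64(-70.5142835877624), np.float64(-161.5142835877624)) [0.51507304 0.02672105 0.08005933] 9.75 [-0.66178645  0.81005591  5.15606284] [0.18085013 0.13004344 0.07102461] 0.15517760752718082 0.14224205631762743
```

Request:
move_arm(
  deltas=[
    [[0,0,0,2],[0,0,0,4],[0,0,0,4],[0,0,0,4]],
  ],
)

```text
t: 10.08
tcp_pos: [0.515, 0.0268, 0.0801]
tool_rot: [0.796, -0.605, -0.001, 0.0]
force: [-0.8, 1.0, 4.2]
finger_gap: 0.155
```

```bash
python3 st.py wrist w6
```

```text
(array([ 0.0005, -0.0014,  0.0001]), np.float64(-74.4143555746211), np.float64(-165.41435557462108)) [0.51504861 0.02678789 0.08006105] 10.0833 [-0.79747177  1.03488753  4.22453304] [0.18527212 0.13379272 0.16050964] 0.15541266069258158 0.14237534254789352
```

View pics/w6.png

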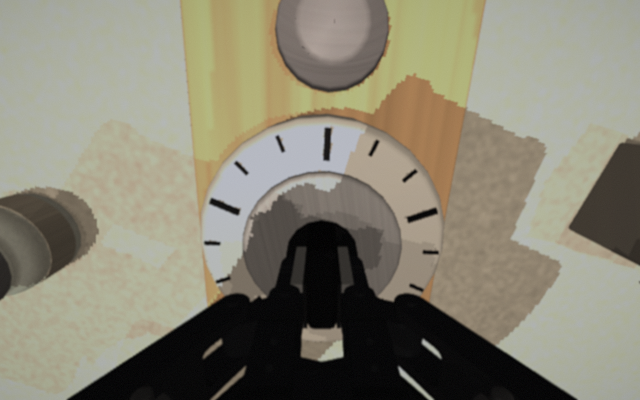

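Request:
move_arm(
  deltas=[
    [[0,0,0,2],[0,0,0,4],[0,0,0,4],[0,0,0,4]],
  ],
)

```text
t: 10.47
tcp_pos: [0.5151, 0.0268, 0.0801]
tool_rot: [0.775, -0.632, -0.001, 0.0]
force: [-1.1, 1.3, 3.9]
finger_gap: 0.152
```

```bash
python3 st.py
```

```text
(array([ 0.0004, -0.0014,  0.0001]), np.float64(-78.33611831528535), np.float64(-169.33611831528535)) [0.51507369 0.02681538 0.08008333] 10.4667 [-1.06838349  1.27274855  3.93212151] [0.21642868 0.12080383 0.11831822] 0.15156100795916436 0.15763339586555958
```

Request:
move_arm(
  deltas=[
    [[0,0,0,2],[0,0,0,4],[0,0,0,4],[0,0,0,4]],
  ],
)

```text
t: 10.8
tcp_pos: [0.515, 0.0269, 0.08]
tool_rot: [0.753, -0.658, -0.001, 0.0]
force: [-0.4, 1.6, 4.1]
finger_gap: 0.147
```

```bash
python3 st.py
```

```text
(array([ 0.0004, -0.0014,  0.    ]), np.float64(-82.23329825436493), np.float64(-173.2332982543649)) [0.51501845 0.0268592  0.08004937] 10.8 [-0.43377539  1.62699965  4.10733607] [0.22752578 0.16806752 0.14964292] 0.14697718664852505 0.20976230967789888
```

Torque is rising at 0.8 N m/rad, so this is the stop (from ~168°). Wind-up is ≈0.235 rad; pushing toward ~0.37.

Request:
move_arm(
  deltas=[
    [[0,0,0,2],[0,0,0,4],[0,0,0,4],[0,0,0,4]],
  ],
)

```text
t: 11.13
tcp_pos: [0.5151, 0.0269, 0.0801]
tool_rot: [0.731, -0.683, -0.001, 0.0]
force: [-1.7, 1.7, 3.4]
finger_gap: 0.152
```

```bash
python3 st.py
```

```text
(array([ 0.0003, -0.0014,  0.0001]), np.float64(-86.11775155877132), np.float64(-177.11775155877132)) [0.51505519 0.02690882 0.08007228] 11.1333 [-1.67224435  1.69001223  3.44061439] [0.30751624 0.1423235  0.2659405 ] 0.15162825338930752 0.26239276863634586
```

Request:
move_arm(
  deltas=[
    [[0,0,0,2],[0,0,0,4],[0,0,0,4],[0,0,0,4],[0,0,0,4],[0,0,0,4]],
  ],
)

```text
t: 11.63
tcp_pos: [0.515, 0.0269, 0.0801]
tool_rot: [-0.707, 0.708, 0.001, -0.0]
force: [-1.5, 2.6, 4.0]
finger_gap: 0.151
```

```bash
python3 st.py wrist w7
```

```text
(array([ 0.0002, -0.0015,  0.0001]), np.float64(-90.06568968136139), np.float64(-181.0656896813614)) [0.51502024 0.02693728 0.08005553] 11.6333 [-1.52658183  2.60054363  4.02444309] [0.33640738 0.13090038 0.27065132] 0.15063098507278921 0.2894103806465864
```

View pics/w7.png

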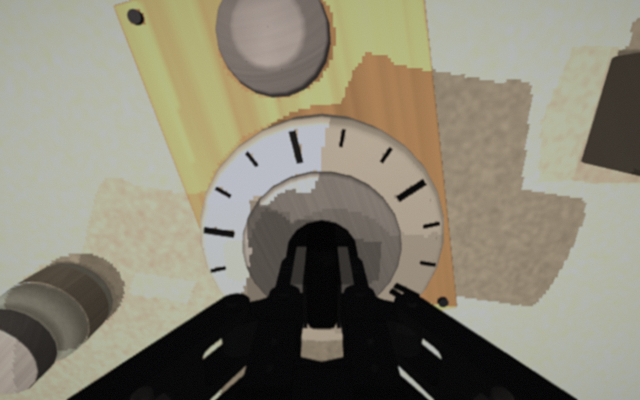

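The wind-up is ≈0.33–0.37 rad by both torque and angle, and has been held >0.3 s. Next I turn back: about 134° CCW, then 8.6° forward to unload.

Request:
move_arm(
  deltas=[
    [[0,0,0,-2],[0,0,0,-5],[0,0,0,-9],[0,0,0,-13],[0,0,0,-17],[0,0,0,-21],[0,0,0,-25],[0,0,0,-29],[0,0,0,-33],[0,0,0,-37],[0,0,0,-41],[0,0,0,-45],[0,0,0,-49],[0,0,0,-53],[0,0,0,-57],[0,0,0,-61],[0,0,0,-65],[0,0,0,-69],[0,0,0,-72],[0,0,0,-74]],
  ],
)

```text
t: 13.35
tcp_pos: [0.5156, 0.0263, 0.0801]
tool_rot: [0.99, -0.139, -0.001, -0.0]
force: [-0.7, 0.0, 3.2]
finger_gap: 0.154
```

```bash
python3 st.py
```

```text
(array([ 0.0008, -0.0006,  0.0001]), np.float64(-16.01898887204435), np.float64(-107.01898887204435)) [0.51555184 0.0263248  0.08008196] 13.35 [-0.67545999  0.04273689  3.15039527] [-0.17009535  0.07681546 -0.08331968] 0.15363142062656834 0.04650621092878282
```

Jaw is at -16.0° and the target is 43.9°, so -60 more.

Request:
move_arm(
  deltas=[
    [[0,0,0,-3],[0,0,0,-7],[0,0,0,-11],[0,0,0,-15],[0,0,0,-19],[0,0,0,-23],[0,0,0,-27],[0,0,0,-31],[0,0,0,-35],[0,0,0,-39],[0,0,0,-43],[0,0,0,-47],[0,0,0,-51],[0,0,0,-55],[0,0,0,-58],[0,0,0,-60],[0,0,0,-60],[0,0,0,-60]],
  ],
)

```text
t: 14.85
tcp_pos: [0.5162, 0.0263, 0.0801]
tool_rot: [0.928, 0.373, 0.0, -0.0]
force: [0.7, 1.8, 1.6]
finger_gap: 0.151
```

```bash
python3 st.py wrist w8
```

```text
(array([ 0.0004, -0.0001,  0.0001]), np.float64(43.85294097641403), np.float64(-47.14705902358597)) [0.51622574 0.02634152 0.08008411] 14.85 [0.65579438 1.77154419 1.62604696] [ 0.44718608 -0.20927285 -0.12269311] 0.15108077108165094 -0.14690637588500977
```

View pics/w8.png

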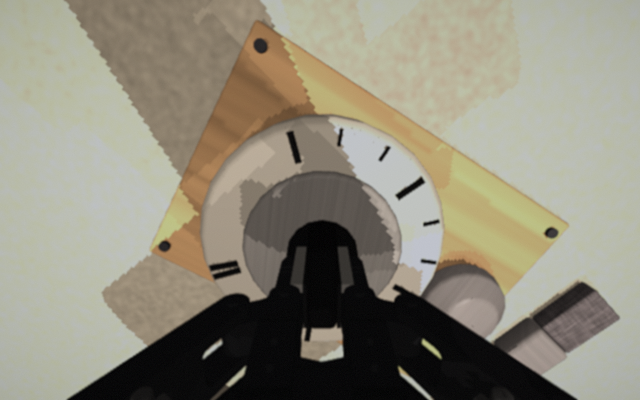

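Pointer lags to the left (307,335), as expected. I'll unwind by 8.6°, open, and lift straight up.

Request:
move_arm(
  deltas=[
    [[0,0,0,3],[0,0,0,6],[0,0,0,8.6],[0,0,0,8.6],[0,0,0,8.6]],
  ],
)

```text
t: 15.32
tcp_pos: [0.5162, 0.0263, 0.0801]
tool_rot: [0.953, 0.303, 0.0, -0.0]
force: [-0.1, 2.4, 2.6]
finger_gap: 0.155
```

```bash
python3 st.py
```

```text
(array([ 0.0005, -0.0001,  0.0001]), np.float64(35.32069517528012), np.float64(-55.67930482471988)) [0.51617551 0.02630591 0.08008234] 15.3167 [-0.08469715  2.44864752  2.60124525] [0.21590254 0.03088507 0.0304435 ] 0.15473311963821415 0.035067410208284855
```

Request:
move_arm(
  deltas=[
    [[0,0,0,0],[0,0,0,0],[0,0,0,0],[0,0,0,0],[0,0,0,0],[0,0,0,0],[0,0,0,0],[0,0,-0.02,0],[0,0,-0.04,0],[0,0,-0.06,0],[0,0,-0.08,0],[0,0,-0.1,0],[0,0,-0.12,0],[0,0,-0.14,0],[0,0,-0.14,0],[0,0,-0.14,0]],
  ],
  gripper=1,
)

```text
t: 16.65
tcp_pos: [0.5166, 0.0262, 0.221]
tool_rot: [0.953, 0.303, 0.001, 0.0]
force: [0.1, -0.1, -0.2]
finger_gap: 1.007
```

```bash
python3 st.py wrist w9; python3 -c "
import cv2
cv2.imwrite('pics/w9c.png',cv2.convertScaleAbs(cv2.resize(cv2.imread('pics/w9.png')[90:270,220:420],None,fx=3.2,fy=3.2,interpolation=cv2.INTER_CUBIC),alpha=1.6,beta=10))"
```

```text
(array([-1.00e-04, -7.00e-04,  1.41e-01]), np.float64(35.32830822800993), np.float64(-55.67169177199007)) [0.51664697 0.02615013 0.2209987 ] 16.65 [ 0.09301011 -0.06628614 -0.16494553] [ 0.00378931 -0.00987872 -0.00954911] 1.0066000203370222 -0.0001527708809589967
```

View pics/w9c.png

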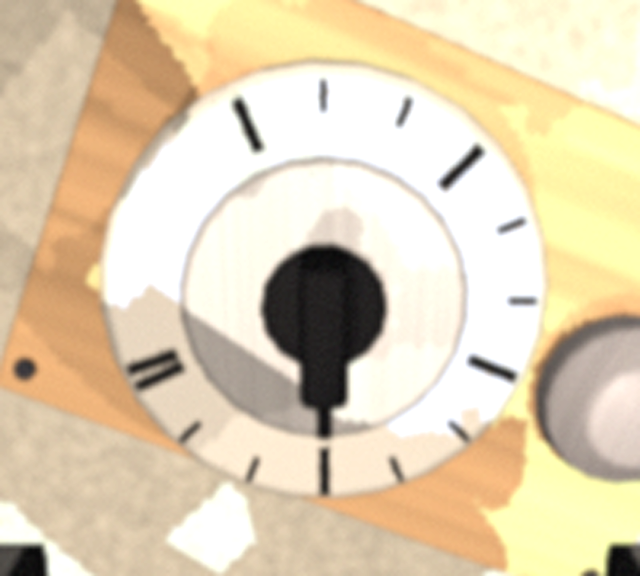

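The pointer (324,435) lines up with the long 45 mark (324,470). Now a bystander check, then hand-in.

Run:
```python
from station import manip; import cv2,numpy as np
s=manip.snapshot("scene");cv2.imwrite("pics/scene9.png",s["img"][:,:,::-1])
a=cv2.imread("pics/scene0.png").astype(int);b=s["img"][:,:,::-1].astype(int)
for n,(x0,x1,y0,y1) in dict(jar=(388,422,175,215),house=(192,252,165,220),brush=(262,345,254,290)).items():
    A=a[y0:y1,x0:x1].astype(np.float32).mean(2);B=b[y0:y1,x0:x1].astype(np.float32).mean(2)
    print(n,np.abs(A-B).mean(),cv2.phaseCorrelate(A,B))
m=manip.sense();print(m["force"],m["t"])
manip.sign_off()
```

```text
jar 4.1529408 ((-0.13258167511921926, -0.10288782564261467), 0.9378205405341254)
house 3.355555 ((-0.038845071670628784, -0.11349830286676266), 0.9301447738541497)
brush 2.8721552 ((-0.07555468617416494, -0.003942775350981975), 1.0360709637771417)
[-0.83799452  0.55634223 -0.53313757] 16.75
the job is handed in; nothing more can be done
```

View pics/scene9.png

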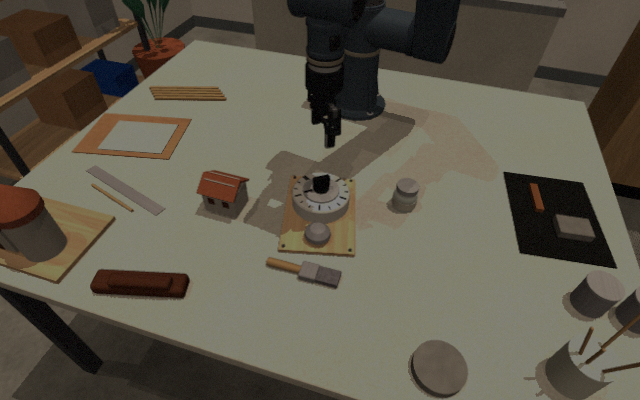

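The timer is set to 45 minutes and I handed the job in at 16.75 s; sign-off reports no verdict.

- **Stop:** I pinched the grip bar and wound it clockwise past 60. The torque began to climb at about 68 minutes, which I took as the stop. I wound the grip to about 0.33–0.37 rad, by torque and by angle, and kept it above 0.28 rad for more than 0.3 s, below the 0.5 rad limit. This is inferred, since the wind-up joint cannot be read directly.
- **Setting:** I turned the dial back, unwound the hub before opening the fingers, and lifted clear. In the last wrist picture the pointer lines up with the long 45-minute mark and with the bar, so the grip is unloaded.
- **Bystanders:** in the scene camera the jar, house and brush have shifted by less than 0.2 pixels. The last force readings were within noise and the gripper is clear above the timer.

The wrist torque sensor was noisy and sometimes read about half of what the last joint's torque showed, so I relied on the joint torque. The wrist and top cameras disagreed by about 2 mm on the timer's position, within their calibration. No other check failed or disagreed.

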